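Brake on, then hold the belt tensioner back

TASK

The belt is off the green bench grinder and a colleague is about to slip on a new one. First press the brake pedal down to its stop so that its catch keeps it down, and only then push the red paddle of the sprung tensioner arm back past its ratchet click, as far as it goes. Finish while still holding the arm fully back against its spring (do not let it go), with the brake still caught and the bracket, the tin and the deburring tool left where they are.

Things in the scene. Friction and masses are not known exactly. Their poses are not given: they have to be found in the camera images.
- grinder: green bench belt grinder bolted to the bench, 280 mm (its x) by 340 mm (its y), deck top at 50 mm; origin at the centre of its underside, x about away from the robot (yaw varies up to 0.3 rad). On the deck, beyond the arm's swing: black drum (70 mm dia., top at 95 mm), copper brake shoe, grey switch box (top at 75 mm). Nothing on it stands higher than the paddle
- tension_arm: yellow arm swinging level over the deck about an upright pivot; origin on the pivot axis, 50 mm above the bench. Its y axis runs out along the arm; its x axis is square to the paddle and points the way to push (about away from the robot). Bar 28 mm wide, 86 to 100 mm above the bench; idler roller 42 mm dia. on it 105 mm from the pivot, top at 126 mm; red paddle at its end
- paddle (a point): centre of the red paddle on the arm's end, 175 mm from the pivot, 127.5 mm above the bench: an upright plate 14 mm thick (arm's x), 60 mm wide (arm's y), 100 to 155 mm above the bench. Its flat -x face is the one to push. Axes as tension_arm
- tensioner (a joint): swing of the arm, rad: 0 at rest (sprung towards the robot), grows as the paddle is pushed back (clockwise from above), stop at 0.58. Spring: about 5 N at the paddle at 0, 12 N at 0.58. The ratchet pawl drops in at about 0.42 and would catch the arm there if let go; fully back means at the stop or within a few mm, clear of the pawl
- tread (a point): centre of the top of the brake pedal's ribbed black rubber tread, 69 mm long by 78 mm wide, 117 mm from the hinge, about 79 mm above the bench at rest, 48 mm when fully down. Its x axis points level towards the hinge (away from the robot) at pedal joint 0, when the surface slopes 0.14 rad, higher at the robot's side; axes tilt with the pedal
- brake_pedal (a joint): brake pedal hinge, rad: 0 up, grows as the tread goes down, stop at 0.27. Its level hinge is on the side away from the robot, 55 mm above the bench. About 5 N at the tread at 0, 13 N at the stop. The catch snaps over at about 0.23 and then keeps the pedal down at about 0.22 when it is let go
- bracket_mid (a point): middle of a loose aluminium sheet bracket 90 x 60 x 48 mm standing on the bench, 22 mm above it: leave alone
- tin_mid (a point): middle of an open blue tin, 70 mm dia., 60 mm high, 30 mm above the bench: leave alone
- deburrer_mid (a point): middle of a red-handled deburring tool 160 mm long lying on the bench: leave alone
- pedal_unit: grey base of the brake pedal, bolted to the bench left or right of the grinder, 200 mm (x) by 130 mm (y), origin at about its underside's centre, x axis towards the pedal's hinge brackets (65 mm high). An orange spring catch stands beside the tread, 56 mm to +y, 55 mm to -x of the origin, 70 mm high: keep the fingers off it
Things that resemble listed ones, but are neither listed nor needed, are in the scene too. Several things have the shape of the pedal_unit; the one meant has the colours described above.

How it is judged:
By the outcome, as a careful person would: the job done as asked, in the order asked, and still so for the second after the job is handed in, while the arm keeps its last pose, push and grip.
It also fails if it takes over 45 s, if anything falls off the work surface, if the arm or the gripper's body presses on something with over 40 N, if the wrist force passes 120 N, or if a joint passes its speed limit or range.

ROBOT

A 6-joint arm with a two-finger parallel gripper is mounted at the origin on the work surface. World frame = base frame: x ahead of the robot, y to its left, z up, the work surface at z = 0. Lengths are in m, angles in rad, forces in N, time in s.
With the tool pointing down it reaches from about 0.3 to 0.95 m from the base axis. Payload 3.1 kg.
Tool frame: the origin (TCP) lies on the centre line of the jaws, within the pads' length; the fingertips stand 22 mm ahead of it and the grasp point (between the pads) lies 3 mm ahead of it; x points along the fingers, y is the direction in which the jaws open and shut, and the axes are right-handed (so a half turn about x gives the same grasp; the last joint's range is limited). The gripper opens to 85 mm and grips with 20 to 120 N. Pads are 22 mm wide; open, the fingers measure 114 mm over their backs; the gripper's body (76 mm by 85 mm) begins 54 mm behind the grasp point. The pads swing forward as they close: fully open they stand 13 mm farther back than shut.
Start: joints at [1.147, 0.308, 1.634, -0, 1.2, -0.07], TCP at [0.217, 0.586, 0.253] pointing down, gripper open.
Joint ranges: [-3.06, 3.06], [-0.79, 1.96], [0.05, 2.63], [-1.19, 4.34], [0.05, 2.64], [-2.94, 2.94]. Speed limits (rad/s): [2.79, 2.79, 3.14, 3.14, 3.14, 3.14].

INTERFACE

Orientations are given as [roll, pitch, yaw] about the fixed x, y, z axes, in that order (R = Rz(yaw) Ry(pitch) Rx(roll)).
In Python, from bench import robot gives the robot as it stands.
- The arm moves only by the tool move_arm, never from a script. Its argument "moves" is a list of rows, each an object of numbers: "fingers": the opening, from -1 (shut) to 1 (fully open); "dx", "dy", "dz": the shift along the tool's x, y, z scaled (see below); "rx", "ry", "rz": the turn, a rotation vector about the tool's x, y, z scaled (see below). In form: [{"fingers": .., "dx": .., "dy": .., "dz": .., "rx": .., "ry": .., "rz": ..}, ...]. A call has 1 to 8 rows; each row shifts and turns the pose as measured when the row begins, along the tool's axes as they then stand; what a row does not reach is not made up. The controller multiplies each number of a shift by 0.25 m and each number of a turn by 0.5 rad. A row lasts 1/8 s, in which the tool goes at most 62.5 mm and 10.7 degrees, less where a joint would pass 70% of its speed; a pose out of reach is approached as far as the arm can. A call with a number of a shift or a turn outside -1 to 1 is refused whole. A call with a gripper value outside its range is refused whole. The fingers move at their own pace and stop on an object; the grip force is fixed at half the most. Time passes only in rows, so rows that do not move let the fingers close. It gives the time, the measured TCP pose, the force and the opening at its end, in the units of the state.
- robot.get_obs(): the state, without advancing time (a new reading comes with each control period).
- robot.camera(name): name is "scene" or "top" or "wrist"; returns (picture, depth): 400x640x3 uint8, red, green, blue; 400x640 float32, m along the optical axis (not along the pixel's ray), 0 where there is no reading.
- robot.camera_params(name): a dict with "intrinsics" (3x3 intrinsics, pixels), "dist" ([k1, k2, p1, p2, k3] as OpenCV has them; the pictures are not rectified), "R" (3x3) and "t" (3): a world point X has camera coordinates R X + t; the wrist camera has in their place "hand_eye" (4x4, takes a point from camera to tool coordinates, whose origin is the TCP and whose axes are the tool frame's). Camera axes: x right, y down, z forward; pixel columns grow to the right and rows downward; lengths in m; the calibration is good to about 2 mm. A picture is of the moment at which its call begins: read the wrist's pose just before it. camera_params takes no time and is no camera call.
- robot.hand_in(): hands the job in, once; it reports no verdict.
The state is a dict: "time": time; "qpos": joint angles; "qvel": joint speeds; "effort": joint torques, N m; "tool_pos": TCP position; "ee_rot": TCP orientation; "force": force on the tool from outside, world axes, zero at the start; "ft_torque": the same for the moment, N m; "gripper_width": finger opening in m.
Only numpy, scipy, OpenCV 4.12 (cv2) and the standard library are available. Lean on these libraries where they do the work, as an engineer would, in place of code of your own. Each camera call takes 0.05 s, during which the arm holds its last target. There are 200 camera calls.

## Working session

There is one attempt and no reset: what is moved stays moved. The work goes in short steps, Python scripts to look and compute and a tool call to move; the robot and the scene stay as the last step left them, time stands still between calls to the robot, and variables do not carry over. Pictures are saved under pics/ and viewed, about 8 in all and at most 12, crops included, and the job is handed in when it is done.

Besides the shell and the picture viewer there is one more tool, called after "Emit:" as name(argument=value, ...) on one line, values as JSON. move_arm: Moves the arm, as the interface text tells. Its arguments: {"type":"object","properties":{"moves":{"type":"array"}},"required":["moves"]}

```bash
mkdir -p pics; cat > h.py <<'E'
import numpy as np, cv2
from bench import robot
def shot(n):
    o=robot.get_obs(); im,d=robot.camera(n); p=robot.camera_params(n); return o,im,d,p
def save(im,f): cv2.imwrite('pics/'+f,cv2.cvtColor(im,cv2.COLOR_RGB2BGR))
def cloud(im,d,p):
    h,w=d.shape; u,v=np.meshgrid(np.arange(w),np.arange(h))
    q=cv2.undistortPoints(np.stack([u,v],-1).reshape(-1,1,2).astype(np.float32),np.array(p['intrinsics']),np.array(p['dist'])).reshape(h,w,2)
    X=np.dstack([q[...,0]*d,q[...,1]*d,d])
    W=(X-np.array(p['t']))@np.array(p['R']); W[d==0]=np.nan
    return W
E
python3 - <<'E'
from h import *
print({k:np.round(v,3) for k,v in robot.get_obs().items()})
for n in ['scene','top']:
    o,im,d,p=shot(n); save(im,n+'0.png'); np.savez(n+'.npz',im=im,W=cloud(im,d,p)); print(n,np.round(-np.array(p['R']).T@p['t'],3))
E
```

```text
{'time': np.float64(0.0), 'qpos': array([ 1.147,  0.309,  1.635, -0.   ,  1.2  , -0.07 ]), 'qvel': array([-0.002, -0.   , -0.   ,  0.   , -0.   ,  0.001]), 'effort': array([ 0.0000e+00, -4.1527e+01, -2.7666e+01, -0.0000e+00,  1.0000e-02,
       -0.0000e+00]), 'tool_pos': array([0.216, 0.586, 0.252]), 'ee_rot': array([-1.631,  1.568, -1.984]), 'force': array([ 0.109, -0.397,  0.345]), 'ft_torque': array([ 0.016, -0.002, -0.05 ]), 'gripper_width': np.float64(0.085)}
scene [1.318 0.817 0.967]
top [0.31  0.026 1.351]
```

View pics/scene0.png

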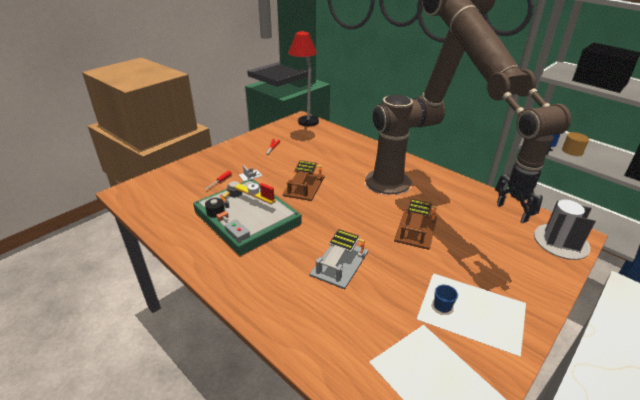

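View pics/top0.png

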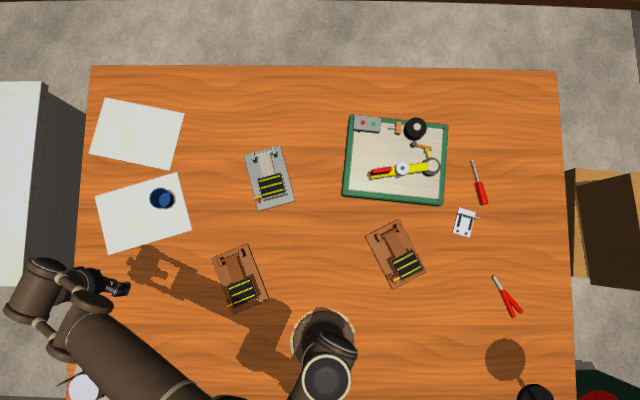

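The grey pedal unit is at top (268,178), with its tread at about (271,187). Its lookalikes are brown, at (240,277) and (395,253). On the grinder, the arm pivot is at (432,166) and the red paddle at about (380,171). The red things to avoid confusing with the paddle are the deburrer (479,182) and the pliers (508,296). The tin is at (162,198) and the bracket at (464,222). I'll choose the grey unit and the grinder's paddle, then check them in a crop.

```bash
python3 - <<'E'
from h import *
z=np.load('top.npz'); im=z['im'];W=z['W']
s=np.load('scene.npz'); 
a=cv2.resize(im[135:220,235:305],None,fx=5,fy=5,interpolation=2); b=cv2.resize(im[105:215,335:455],None,fx=3.54,fy=3.864,interpolation=2)
save(np.hstack([a,b[:425]]),'crop1.png')
hsv=lambda i:cv2.cvtColor(i,cv2.COLOR_RGB2HSV)
def rep(nm,Z,mask,lo,hi):
    W=Z['W']; m=mask&(W[...,0]>lo[0])&(W[...,0]<hi[0])&(W[...,1]>lo[1])&(W[...,1]<hi[1])&(W[...,2]>lo[2])&(W[...,2]<hi[2])
    P=W[m]; print(nm,m.sum(),'med',np.round(np.median(P,0),4),'min',np.round(P.min(0),3),'max',np.round(P.max(0),3))
    r=cv2.minAreaRect(P[:,:2].astype(np.float32)*1000); print('  rect',np.round(r[0],1),np.round(r[1],1),round(r[2],1)); return P
for n,Z in(('top',z),('scene',s)):
    H=hsv(Z['im']); h,S,V=H[...,0],H[...,1],H[...,2]
    print(n)
    G=(-.5,-1,.0); 
    red=((h<5)|(h>174))&(S>170)&(V>80)
    rep('paddle',Z,red,(.4,-.35,.09),(.9,.1,.17))
    yel=(h>22)&(h<32)&(S>150)&(V>120)
    rep('arm yellow',Z,yel,(.4,-.4,.08),(.9,.1,.11))
    rep('tread yellow',Z,yel,(.4,.05,.05),(.75,.4,.12))
    rep('orange',Z,(h>5)&(h<20)&(S>170)&(V>120),(.4,.05,.03),(.75,.4,.12))
    rep('pedalunit all>1cm',Z,h>=0,(.4,.05,.012),(.75,.35,.12))
    rep('green',Z,(h>60)&(h<90)&(S>100),(.4,-.5,.03),(.9,.1,.06))
    rep('roller',Z,(S<60),(.4,-.4,.118),(.9,.1,.135))
E
```

```text
top
paddle 82 med [ 0.5441 -0.1717  0.1552] min [ 0.534 -0.2    0.146] max [ 0.554 -0.145  0.16 ]
  rect [ 544.6 -172.9] [13.6 56.7] 10.5
arm yellow 235 med [ 0.5592 -0.2844  0.0999] min [ 0.532 -0.331  0.08 ] max [ 0.587 -0.145  0.109]
  rect [ 556.5 -239.2] [ 30.8 189.5] 10.3
tread yellow 110 med [0.5067 0.1736 0.0804] min [0.467 0.136 0.071] max [0.54  0.22  0.093]
  rect [503.2 183.6] [53.9 89.9] 15.9
orange 13 med [0.4631 0.2168 0.0659] min [0.455 0.212 0.05 ] max [0.465 0.223 0.076]
  rect [460.2 216.4] [12.2  8.3] 32.4
pedalunit all>1cm 1651 med [0.5277 0.1822 0.0638] min [0.431 0.105 0.012] max [0.649 0.272 0.093]
  rect [541.3 187.4] [199.7 129.4] 16.0
green 1325 med [ 0.523  -0.2213  0.0501] min [ 0.451 -0.418  0.03 ] max [ 0.754 -0.059  0.059]
  rect [ 601.6 -238.5] [337.1 279.1] 84.3
roller 136 med [ 0.5558 -0.2426  0.1265] min [ 0.535 -0.262  0.12 ] max [ 0.576 -0.224  0.134]
  rect [ 555.7 -242.8] [38.5 40.9] 75.6
scene
paddle 136 med [ 0.5509 -0.1649  0.137 ] min [ 0.54  -0.193  0.109] max [ 0.559 -0.141  0.161]
  rect [ 550.  -167.4] [12.2 53.9] 10.8
arm yellow 74 med [ 0.5651 -0.282   0.102 ] min [ 0.551 -0.323  0.097] max [ 0.583 -0.169  0.107]
  rect [ 566.  -245.6] [ 25.1 154.3] 3.6
tread yellow 102 med [0.5072 0.1739 0.0821] min [0.469 0.137 0.074] max [0.539 0.214 0.09 ]
  rect [505.4 175. ] [60.5 71. ] 19.7
orange 23 med [0.4629 0.2204 0.0558] min [0.454 0.214 0.031] max [0.471 0.228 0.068]
  rect [463.4 219.7] [15.2 10.6] 26.5
pedalunit all>1cm 1767 med [0.5486 0.1999 0.0322] min [0.431 0.112 0.012] max [0.657 0.277 0.09 ]
  rect [543.9 190.5] [203.  130.6] 16.5
green 130 med [ 0.7165 -0.0805  0.0478] min [ 0.491 -0.397  0.03 ] max [ 0.759 -0.057  0.056]
  rect [ 691.8 -170.9] [205.5 412.9] 34.7
roller 73 med [ 0.5608 -0.2371  0.1285] min [ 0.538 -0.262  0.119] max [ 0.578 -0.219  0.134]
  rect [ 556.9 -239.4] [42.4 40.6] 12.2
```

View pics/crop1.png

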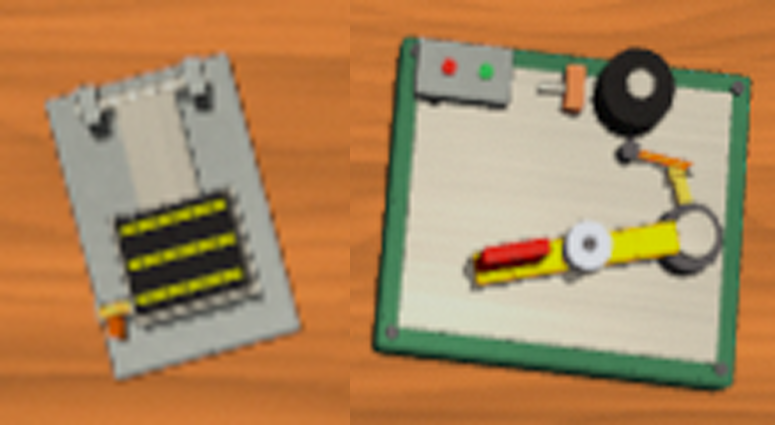

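The crop confirms both choices: a grey unit with a yellow-striped black tread and orange catch at lower left, and the yellow arm with its red paddle inside the green frame. The tread centre is about (0.506, 0.175), unit yaw about 0.28. The paddle is about (0.547, -0.170), arm yaw about 0.18.

```bash
cat >> h.py <<'E'
from scipy.spatial.transform import Rotation as Ro, Slerp
def plan(pos,yaw,n,o=None):
    """rows to reach pos with tool down and tool y axis along (-sin yaw,cos yaw) or its opposite (nearest)"""
    o=o or robot.get_obs(); R0=Ro.from_euler('xyz',o['ee_rot']); p0=np.array(o['tool_pos'])
    x=np.array([0,0,-1.]); best=None
    for s in (1,-1):
        y=s*np.array([-np.sin(yaw),np.cos(yaw),0]); R=Ro.from_matrix(np.column_stack([x,y,np.cross(x,y)]))
        a=(R0.inv()*R).magnitude()
        if best is None or a<best[0]: best=(a,R,s)
    R1=best[1]; print('turn',round(best[0],3),'sign',best[2],'tool z',np.round(R1.as_matrix()[:,2],2),'dist',np.round(np.linalg.norm(pos-p0),3))
    S=Slerp([0,1],Ro.concatenate([R0,R1]))
    for i in range(n):
        Ra,Rb=S(i/n),S((i+1)/n); print(np.round(Ra.inv().apply((np.array(pos)-p0)/n)/.25,3),np.round((Ra.inv()*Rb).as_rotvec()/.5,3))
def st():
    o=robot.get_obs(); print('t',round(o['time'],2),'p',np.round(o['tool_pos'],4),'q',np.round(o['qpos'],2),'F',np.round(o['force'],1),'w',round(o['gripper_width'],4)); print(np.round(Ro.from_euler('xyz',o['ee_rot']).as_matrix(),3).tolist())
E
python3 - <<'E'
from h import *
st()
plan([.506,.175,.15],.28,10)
plan([.506,.175,.15],.28+np.pi/2,10)
E
```

```text
t 0.1 p [0.2163 0.5856 0.2522] q [ 1.15  0.31  1.64 -0.    1.2  -0.07] F [ 0.3 -0.8  0.8] w 0.0853
[[-0.001, 0.346, 0.938], [-0.002, 0.938, -0.346], [-1.0, -0.002, -0.0]]
turn 0.634 sign 1 tool z [0.96 0.28 0.  ] dist 0.513
[ 0.041 -0.114  0.166] [-0.127 -0.     0.   ]
[ 0.041 -0.124  0.158] [-0.127 -0.     0.   ]
[ 0.041 -0.134  0.15 ] [-0.127 -0.     0.   ]
[ 0.041 -0.143  0.141] [-0.127 -0.     0.   ]
[ 0.041 -0.152  0.132] [-0.127 -0.     0.   ]
[ 0.041 -0.16   0.122] [-0.127 -0.     0.   ]
[ 0.041 -0.167  0.112] [-0.127 -0.     0.   ]
[ 0.041 -0.174  0.101] [-0.127 -0.     0.   ]
[ 0.041 -0.18   0.089] [-0.127 -0.     0.   ]
[ 0.041 -0.185  0.078] [-0.127 -0.     0.   ]
turn 0.937 sign -1 tool z [ 0.28 -0.96  0.  ] dist 0.513
[ 0.041 -0.114  0.166] [0.187 0.    0.   ]
[ 0.041 -0.098  0.176] [0.187 0.    0.   ]
[ 0.041 -0.081  0.184] [0.187 0.    0.   ]
[ 0.041 -0.063  0.191] [0.187 0.    0.   ]
[ 0.041 -0.045  0.196] [0.187 0.    0.   ]
[ 0.041 -0.027  0.199] [0.187 0.    0.   ]
[ 0.041 -0.008  0.201] [0.187 0.    0.   ]
[0.041 0.011 0.201] [0.187 0.    0.   ]
[0.041 0.029 0.199] [0.187 0.    0.   ]
[0.041 0.048 0.195] [0.187 0.    0.   ]
```

Emit:
move_arm(moves=[{"fingers": -1, "dx": 0.02, "dy": -0.114, "dz": 0.166, "rx": -0.127, "ry": 0, "rz": 0}, {"fingers": -1, "dx": 0.02, "dy": -0.124, "dz": 0.158, "rx": -0.127, "ry": 0, "rz": 0}, {"fingers": -1, "dx": 0.03, "dy": -0.134, "dz": 0.15, "rx": -0.127, "ry": 0, "rz": 0}, {"fingers": -1, "dx": 0.03, "dy": -0.143, "dz": 0.141, "rx": -0.127, "ry": 0, "rz": 0}, {"fingers": -1, "dx": 0.04, "dy": -0.152, "dz": 0.132, "rx": -0.127, "ry": 0, "rz": 0}, {"fingers": -1, "dx": 0.04, "dy": -0.16, "dz": 0.122, "rx": -0.127, "ry": 0, "rz": 0}, {"fingers": -1, "dx": 0.04, "dy": -0.167, "dz": 0.112, "rx": -0.127, "ry": 0, "rz": 0}, {"fingers": -1, "dx": 0.04, "dy": -0.174, "dz": 0.101, "rx": -0.127, "ry": 0, "rz": 0}])

```text
time: 1.1
tool_pos: [0.455, 0.2519, 0.1832]
ee_rot: [-2.454, 1.568, -2.275]
force: [1.6, 0.8, 0.8]
gripper_width: 0.0
```

```bash
python3 - <<'E'
from h import *
st()
plan([.506,.175,.13],.28,4)
E
```

```text
t 1.1 p [0.455  0.2519 0.1832] q [ 0.42  0.19  1.94 -0.    1.02 -1.33] F [1.6 0.8 0.8] w 0.0
[[-0.002, -0.178, 0.984], [-0.002, 0.984, 0.178], [-1.0, -0.002, -0.002]]
turn 0.101 sign 1 tool z [0.96 0.28 0.  ] dist 0.107
[ 0.053 -0.085  0.037] [-0.05  -0.001  0.001]
[ 0.053 -0.086  0.034] [-0.05  -0.001  0.001]
[ 0.053 -0.086  0.032] [-0.05  -0.001  0.001]
[ 0.053 -0.087  0.03 ] [-0.05  -0.001  0.001]
```

Emit:
move_arm(moves=[{"fingers": -1, "dx": 0.0, "dy": -0.085, "dz": 0.037, "rx": -0.05, "ry": 0, "rz": 0}, {"fingers": -1, "dx": 0.05, "dy": -0.086, "dz": 0.034, "rx": -0.05, "ry": 0, "rz": 0}, {"fingers": -1, "dx": 0.06, "dy": -0.086, "dz": 0.032, "rx": -0.05, "ry": 0, "rz": 0}, {"fingers": -1, "dx": 0.06, "dy": -0.087, "dz": 0.03, "rx": -0.05, "ry": 0, "rz": 0}, {"fingers": -1, "dx": 0, "dy": 0, "dz": 0, "rx": 0, "ry": 0, "rz": 0}])

```text
time: 1.72
tool_pos: [0.5071, 0.168, 0.1368]
ee_rot: [-2.883, 1.563, -2.607]
force: [0.3, 0.4, -0.7]
gripper_width: -0.0
```

```bash
python3 - <<'E'
from h import *
st()
o,im,d,p=shot('wrist'); a=im
o,im,d,p=shot('scene'); b=cv2.resize(im[200:300,280:400],(480,400),interpolation=2)
save(np.hstack([cv2.resize(a,(320,200)),b[100:300,:]]),'press1.png')
plan([.506,.175,.10],.28,1)
E
```

```text
t 1.73 p [0.5071 0.168  0.1368] q [ 0.24  0.28  1.93 -0.    0.94 -1.61] F [ 0.3  0.4 -0.7] w -0.0
[[-0.006, -0.273, 0.962], [-0.004, 0.962, 0.273], [-1.0, -0.002, -0.007]]
turn 0.006 sign 1 tool z [0.96 0.28 0.  ] dist 0.039
[0.152 0.023 0.002] [-0.005 -0.01   0.003]
```

View pics/press1.png

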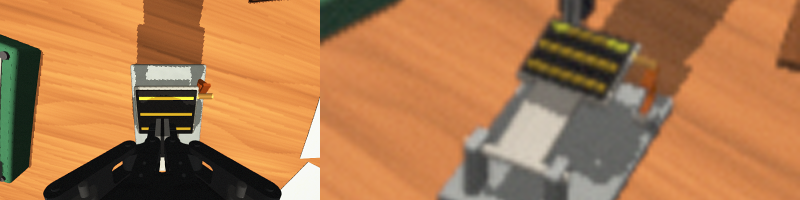

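Wrist view: the closed fingers sit over the tread's midline, about (165,125), with the orange catch well to the side (205,88). Pressing now.

Emit:
move_arm(moves=[{"fingers": -1, "dx": 0.1, "dy": 0.02, "dz": 0, "rx": 0, "ry": 0, "rz": 0}, {"fingers": -1, "dx": 0.05, "dy": 0, "dz": 0, "rx": 0, "ry": 0, "rz": 0}, {"fingers": -1, "dx": 0.04, "dy": 0, "dz": 0, "rx": 0, "ry": 0, "rz": 0}, {"fingers": -1, "dx": 0.04, "dy": 0, "dz": 0, "rx": 0, "ry": 0, "rz": 0}, {"fingers": -1, "dx": 0.03, "dy": 0, "dz": 0, "rx": 0, "ry": 0, "rz": 0}])

```text
time: 2.45
tool_pos: [0.5059, 0.1762, 0.0769]
ee_rot: [-2.544, 1.566, -2.263]
force: [-2.9, -2.1, 7.1]
gripper_width: 0.0
```

Emit:
move_arm(moves=[{"fingers": -1, "dx": 0.03, "dy": 0, "dz": 0, "rx": 0, "ry": 0, "rz": 0}, {"fingers": -1, "dx": 0.03, "dy": 0, "dz": 0, "rx": 0, "ry": 0, "rz": 0}])

```text
time: 2.7
tool_pos: [0.5065, 0.1764, 0.0688]
ee_rot: [-2.734, 1.562, -2.452]
force: [-22.1, -7.0, 66.7]
gripper_width: -0.0001
```

Emit:
move_arm(moves=[{"fingers": -1, "dx": 0.03, "dy": 0, "dz": 0, "rx": 0, "ry": 0, "rz": 0}, {"fingers": -1, "dx": 0.03, "dy": 0, "dz": 0, "rx": 0, "ry": 0, "rz": 0}])

```text
time: 2.95
tool_pos: [0.5066, 0.1765, 0.0693]
ee_rot: [-2.888, 1.554, -2.604]
force: [-18.2, -5.9, 49.8]
gripper_width: 0.0001
```

At the stop: force jumped to 50–67 N and z stopped at 0.069, so the tip is at about 0.047. Now lift straight up and check the catch.

Emit:
move_arm(moves=[{"fingers": -1, "dx": -0.05, "dy": 0, "dz": 0, "rx": 0, "ry": 0, "rz": 0}, {"fingers": -1, "dx": -0.1, "dy": 0, "dz": 0, "rx": 0, "ry": 0, "rz": 0}, {"fingers": -1, "dx": -0.2, "dy": 0, "dz": 0, "rx": 0, "ry": 0, "rz": 0}, {"fingers": -1, "dx": -0.2, "dy": 0, "dz": 0, "rx": 0, "ry": 0, "rz": 0}])

```text
time: 3.45
tool_pos: [0.5076, 0.1783, 0.2107]
ee_rot: [-2.932, 1.554, -2.647]
force: [-0.8, -0.7, 0.2]
gripper_width: 0.0004
```

```bash
cat > chk.py <<'E'
from h import *
def tread():
    o,im,d,p=shot('scene'); W=cloud(im,d,p); H=cv2.cvtColor(im,cv2.COLOR_RGB2HSV); h,S,V=H[...,0],H[...,1],H[...,2]
    m=(h>22)&(h<32)&(S>150)&(V>120)&(W[...,0]>.4)&(W[...,0]<.75)&(W[...,1]>.05)&(W[...,1]<.4)&(W[...,2]>.02)&(W[...,2]<.12)
    print('tread yellow',m.sum(),np.round(np.median(W[m],0),4)); 
    red=((h<5)|(h>174))&(S>170)&(V>80)&(W[...,0]>.4)&(W[...,0]<.9)&(W[...,1]>-.4)&(W[...,1]<.05)&(W[...,2]>.1)&(W[...,2]<.17)
    P=W[red]; print('paddle',len(P), np.round(np.median(P,0),4) if len(P) else '', cv2.minAreaRect(P[:,:2].astype(np.float32)*1000) if len(P)>3 else '')
    return im
E
python3 - <<'E'
from chk import *
tread(); st()
# pre-contact: behind paddle
yaw=.18; c=np.array([.546,-.170]); xa=np.array([np.cos(yaw),np.sin(yaw)])
t=c-xa*(.007+.012+.035); print(t)
plan([t[0],t[1],.185],yaw,8)
E
```

```text
tread yellow 23 [0.4796 0.1715 0.0547]
paddle 139 [ 0.5508 -0.166   0.1368] ((550.5238647460938, -168.76873779296875), (12.58533000946045, 56.606224060058594), 7.865656852722168)
t 3.5 p [0.5121 0.1796 0.2184] q [ 0.26  0.19  1.86 -0.    1.1  -1.59] F [2.  0.2 4.2] w 0.0
[[-0.003, -0.28, 0.96], [-0.005, 0.96, 0.28], [-1.0, -0.004, -0.004]]
[ 0.49287244 -0.1796676 ]
turn 0.104 sign 1 tool z [0.98 0.18 0.  ] dist 0.361
[ 0.018 -0.17  -0.06 ] [ 0.026 -0.001  0.001]
[ 0.017 -0.17  -0.057] [ 0.026 -0.001  0.001]
[ 0.017 -0.171 -0.055] [ 0.026 -0.001  0.001]
[ 0.017 -0.172 -0.053] [ 0.026 -0.001  0.001]
[ 0.017 -0.173 -0.051] [ 0.026 -0.001  0.001]
[ 0.017 -0.173 -0.048] [ 0.026 -0.001  0.001]
[ 0.017 -0.174 -0.046] [ 0.026 -0.001  0.001]
[ 0.017 -0.174 -0.044] [ 0.026 -0.001  0.001]
```

Emit:
move_arm(moves=[{"fingers": -1, "dx": 0.0, "dy": -0.17, "dz": -0.06, "rx": 0.026, "ry": 0, "rz": 0}, {"fingers": -1, "dx": 0.0, "dy": -0.17, "dz": -0.057, "rx": 0.026, "ry": 0, "rz": 0}, {"fingers": -1, "dx": 0.0, "dy": -0.171, "dz": -0.055, "rx": 0.026, "ry": 0, "rz": 0}, {"fingers": -1, "dx": 0.0, "dy": -0.172, "dz": -0.053, "rx": 0.026, "ry": 0, "rz": 0}, {"fingers": -1, "dx": 0.01, "dy": -0.173, "dz": -0.05, "rx": 0.026, "ry": 0, "rz": 0}, {"fingers": -1, "dx": 0.01, "dy": -0.173, "dz": -0.048, "rx": 0.026, "ry": 0, "rz": 0}, {"fingers": -1, "dx": 0.01, "dy": -0.174, "dz": -0.046, "rx": 0.026, "ry": 0, "rz": 0}, {"fingers": -1, "dx": 0, "dy": 0, "dz": 0, "rx": 0, "ry": 0, "rz": 0}])

```text
time: 4.5
tool_pos: [0.5032, -0.1416, 0.2172]
ee_rot: [-0.354, 1.548, -0.159]
force: [-0.2, 0.0, -0.7]
gripper_width: 0.0002
```

```bash
python3 - <<'E'
from chk import *
im=tread(); st()
save(cv2.resize(im[150:300,180:400],(733,500),interpolation=2),'mid.png')
plan([.494,-.178,.138],.18,4)
E
```

```text
tread yellow 81 [0.505  0.1753 0.0565]
paddle 138 [ 0.551  -0.1655  0.1369] ((550.4276123046875, -169.62255859375), (14.602973937988281, 56.25897216796875), 10.8045072555542)
t 4.55 p [ 0.5031 -0.1402  0.2171] q [-0.36  0.14  1.92  0.01  1.06 -2.13] F [-0.1 -0.2  0.4] w 0.0003
[[0.022, -0.194, 0.981], [-0.003, 0.981, 0.194], [-1.0, -0.007, 0.021]]
turn 0.027 sign 1 tool z [0.98 0.18 0.  ] dist 0.088
[ 0.079 -0.035 -0.018] [0.008 0.01  0.003]
[ 0.079 -0.035 -0.017] [0.008 0.01  0.003]
[ 0.079 -0.035 -0.017] [0.008 0.01  0.003]
[ 0.079 -0.035 -0.016] [0.008 0.01  0.003]
```

View pics/mid.png

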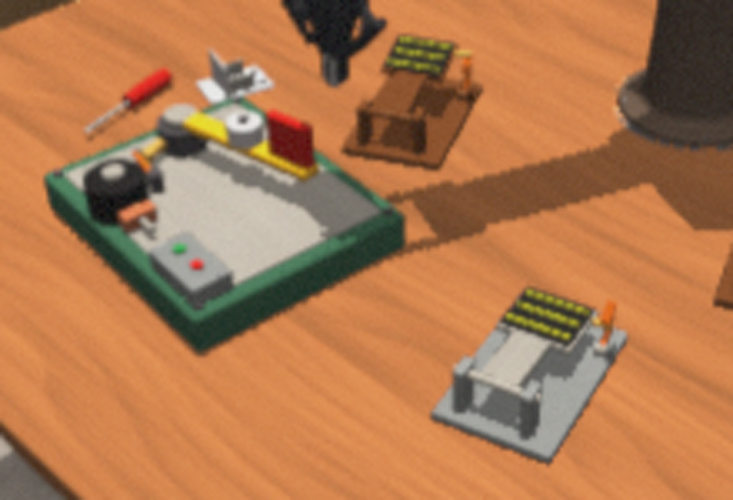

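The tread is caught: z went from 0.082 to 0.0565 with nothing touching it. The catch (608,315) leans over the tread, and the arm is untouched at rest. Lowering behind the paddle.

Emit:
move_arm(moves=[{"fingers": -1, "dx": 0.079, "dy": -0.036, "dz": -0.02, "rx": 0.008, "ry": 0.01, "rz": 0}, {"fingers": -1, "dx": 0.079, "dy": -0.036, "dz": -0.018, "rx": 0.008, "ry": 0.01, "rz": 0}, {"fingers": -1, "dx": 0.079, "dy": -0.036, "dz": -0.016, "rx": 0.008, "ry": 0.01, "rz": 0}, {"fingers": -1, "dx": 0.08, "dy": -0.036, "dz": -0.016, "rx": 0.008, "ry": 0.01, "rz": 0}, {"fingers": -1, "dx": 0, "dy": 0, "dz": 0, "rx": 0, "ry": 0, "rz": 0}])

```text
time: 5.18
tool_pos: [0.4923, -0.1751, 0.1306]
ee_rot: [-2.193, 1.566, -2.006]
force: [-0.5, -0.2, 0.1]
gripper_width: 0.0002
```

```bash
python3 - <<'E'
from chk import *
st()
plan([.520,-.175,.138],.18,1)
E
```

```text
t 5.17 p [ 0.4923 -0.1751  0.1306] q [-0.42  0.27  1.96 -0.01  0.91 -2.18] F [-0.5 -0.2  0.1] w 0.0002
[[-0.002, -0.186, 0.983], [-0.004, 0.983, 0.186], [-1.0, -0.004, -0.003]]
turn 0.008 sign 1 tool z [0.98 0.18 0.  ] dist 0.029
[-0.03  -0.02   0.109] [ 0.013 -0.005  0.007]
```

Emit:
move_arm(moves=[{"fingers": -1, "dx": -0.03, "dy": -0.005, "dz": 0.05, "rx": 0, "ry": 0, "rz": 0}, {"fingers": -1, "dx": 0, "dy": -0.005, "dz": 0.05, "rx": 0, "ry": 0, "rz": 0}, {"fingers": -1, "dx": 0, "dy": 0, "dz": 0.03, "rx": 0, "ry": 0, "rz": 0}, {"fingers": -1, "dx": 0, "dy": 0, "dz": 0.03, "rx": 0, "ry": 0, "rz": 0}])

```text
time: 5.68
tool_pos: [0.5348, -0.1688, 0.1399]
ee_rot: [-2.16, 1.565, -1.97]
force: [-5.9, -3.4, 1.2]
gripper_width: -0.0004
```

```bash
python3 - <<'E'
from chk import *
tread();st()
E
```

```text
tread yellow 82 [0.5052 0.1732 0.057 ]
paddle 138 [ 0.5576 -0.1624  0.1384] ((555.7613525390625, -168.56272888183594), (14.92190170288086, 55.43653106689453), 8.369318008422852)
t 5.72 p [ 0.5356 -0.1687  0.1398] q [-0.38  0.32  1.87 -0.01  0.95 -2.14] F [-4.9 -2.8  1. ] w -0.0004
[[-0.001, -0.189, 0.982], [-0.005, 0.982, 0.189], [-1.0, -0.005, -0.002]]
```

Emit:
move_arm(moves=[{"fingers": -1, "dx": 0, "dy": 0.003, "dz": 0.05, "rx": 0.14, "ry": 0, "rz": 0}, {"fingers": -1, "dx": 0, "dy": 0.003, "dz": 0.05, "rx": 0.14, "ry": 0, "rz": 0}, {"fingers": -1, "dx": 0, "dy": 0.003, "dz": 0.05, "rx": 0.14, "ry": 0, "rz": 0}, {"fingers": -1, "dx": 0, "dy": 0.003, "dz": 0.05, "rx": 0.14, "ry": 0, "rz": 0}])

```text
time: 6.22
tool_pos: [0.5745, -0.1636, 0.1397]
ee_rot: [-2.797, 1.538, -2.893]
force: [-10.8, -0.8, 8.7]
gripper_width: -0.0003
```

```bash
python3 - <<'E'
from chk import *
tread();st()
E
```

```text
tread yellow 81 [0.5044 0.1768 0.0565]
paddle 114 [ 0.5971 -0.159   0.1404] ((593.7022094726562, -166.49276733398438), (53.329132080078125, 13.959959983825684), 85.05828857421875)
t 6.28 p [ 0.5762 -0.1637  0.1398] q [-0.34  0.4   1.76 -0.02  1.01 -1.8 ] F [-5.7 -1.7  2.6] w -0.0001
[[-0.029, 0.098, 0.995], [-0.009, 0.995, -0.098], [-1.0, -0.011, -0.028]]
```

Emit:
move_arm(moves=[{"fingers": -1, "dx": 0, "dy": 0.003, "dz": 0.055, "rx": 0.14, "ry": -0.02, "rz": 0}, {"fingers": -1, "dx": 0, "dy": 0.003, "dz": 0.055, "rx": 0.14, "ry": -0.02, "rz": 0}, {"fingers": -1, "dx": 0, "dy": 0.003, "dz": 0.055, "rx": 0.14, "ry": -0.02, "rz": 0}, {"fingers": -1, "dx": 0, "dy": 0.003, "dz": 0.055, "rx": 0.14, "ry": -0.02, "rz": 0}])

```text
time: 6.78
tool_pos: [0.6178, -0.1683, 0.1391]
ee_rot: [-2.434, 1.543, -2.82]
force: [-9.7, 2.1, 8.7]
gripper_width: 0.0002
```

```bash
python3 - <<'E'
from chk import *
tread();st()
E
```

```text
tread yellow 81 [0.5039 0.1742 0.0563]
paddle 76 [ 0.6405 -0.1612  0.1454] ((634.6463623046875, -170.98558044433594), (50.54669952392578, 16.791330337524414), 68.98411560058594)
t 6.83 p [ 0.6192 -0.1687  0.1392] q [-0.33  0.47  1.66 -0.02  1.03 -1.5 ] F [-7.9  2.9  5.9] w 0.0003
[[-0.024, 0.378, 0.925], [-0.01, 0.926, -0.378], [-1.0, -0.018, -0.019]]
```

Emit:
move_arm(moves=[{"fingers": -1, "dx": 0, "dy": 0, "dz": 0.04, "rx": 0.03, "ry": -0.02, "rz": 0}, {"fingers": -1, "dx": 0, "dy": 0, "dz": 0.03, "rx": 0.02, "ry": -0.01, "rz": 0}])

```text
time: 7.08
tool_pos: [0.6285, -0.1716, 0.1388]
ee_rot: [-2.487, 1.54, -2.9]
force: [-11.1, 3.1, 8.8]
gripper_width: 0.0001
```

Emit:
move_arm(moves=[{"fingers": -1, "dx": 0, "dy": 0, "dz": 0.03, "rx": 0, "ry": 0, "rz": 0}, {"fingers": -1, "dx": 0, "dy": 0, "dz": 0.03, "rx": 0, "ry": 0, "rz": 0}])

```text
time: 7.32
tool_pos: [0.6331, -0.1734, 0.1389]
ee_rot: [-2.766, 1.515, 3.104]
force: [-20.1, 6.6, 14.5]
gripper_width: -0.0001
```

Emit:
move_arm(moves=[{"fingers": -1, "dx": 0, "dy": 0, "dz": 0.04, "rx": 0, "ry": 0, "rz": 0}])

```text
time: 7.45
tool_pos: [0.6334, -0.1735, 0.1391]
ee_rot: [-2.868, 1.489, 3.002]
force: [-28.6, 10.3, 22.1]
gripper_width: 0.0001
```

Emit:
move_arm(moves=[{"fingers": -1, "dx": 0, "dy": 0, "dz": 0.03, "rx": 0, "ry": 0, "rz": 0}])

```text
time: 7.58
tool_pos: [0.6326, -0.1732, 0.1395]
ee_rot: [-2.911, 1.467, 2.959]
force: [-17.5, 6.2, 14.1]
gripper_width: -0.0004
```

```bash
python3 - <<'E'
from chk import *
im=tread();st()
tread();st()
o,t,d,p=shot('top')
save(np.hstack([cv2.resize(im[150:300,180:400],(440,300),interpolation=2),cv2.resize(t[80:260,330:510],(300,300),interpolation=2)]),'end.png')
E
```

```text
tread yellow 79 [0.5064 0.1747 0.0564]
paddle 63 [ 0.657  -0.1649  0.1512] ((651.447021484375, -178.69134521484375), (54.101051330566406, 12.159436225891113), 65.63780212402344)
t 7.62 p [ 0.6328 -0.1732  0.1395] q [-0.33  0.54  1.55 -0.02  1.15 -1.48] F [-20.5   6.8  16.8] w -0.0
[[-0.102, 0.4, 0.911], [0.019, 0.916, -0.4], [-0.995, -0.024, -0.101]]
tread yellow 81 [0.5048 0.1741 0.0565]
paddle 63 [ 0.6572 -0.1646  0.1514] ((649.0941772460938, -182.28549194335938), (55.65846633911133, 12.320839881896973), 62.801177978515625)
t 7.67 p [ 0.6328 -0.1732  0.1394] q [-0.33  0.54  1.56 -0.02  1.15 -1.48] F [-21.1   6.5  16.8] w 0.0005
[[-0.101, 0.4, 0.911], [0.019, 0.916, -0.4], [-0.995, -0.024, -0.1]]
```

View pics/end.png

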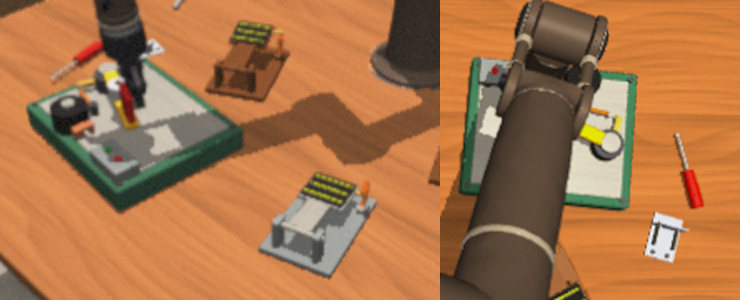

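The view shows the paddle swung fully back and held by the fingers (left image, 128,100), with the tread still down and the catch over it. The bracket and deburrer are where they were. Position has stopped at x = 0.633 and the push holds steady at about 22 N, above the 12 N spring. Handing in while holding.

```bash
python3 - <<'E'
from h import *
print(robot.hand_in()); st()
E
```

```text
the job is handed in; nothing more can be done
None
the job is handed in; nothing more can be done
```

I pressed the grey unit's brake pedal to its stop first, then pushed the red paddle back to its stop. I handed in at about 7.7 s with the closed fingers still holding it there.

- **Brake:** the force jumped to about 67 N when the pedal hit its stop. After I let go, the tread stayed about 25 mm lower (0.082 to 0.0565 m), which is about 0.22 rad, so the catch is holding. It read the same at every later check, including the last one.
- **Tensioner:** the tool stopped advancing at x ≈ 0.633 m while the push rose well above the 12 N spring. It was steady at about 22 N horizontally in the last two readings. The camera put the arm's swing at about 0.6 rad, within measurement error of the 0.58 stop and clear of the pawl at 0.42.
- **Other things:** the bracket and the deburring tool looked unmoved in the last picture. I didn't re-measure the tin, but after the first transit, where the arm passed above its height, it stayed well away from it.
- **Small deviations:** the tool leaned about 0.1 rad in the final push, with about 17 N of vertical force at the wrist. The paddle's angle scattered by a few degrees between camera readings, so I relied on the stalled position and the force to judge the stop.

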